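# Take the baked waffle out of the waffle maker

## Task

Open the waffle maker until its lid rests back on its stop and stays there by itself, then lift the waffle out of its mould and lay it down gently (do not drop it) on the free half of the wire cooling rack: flat, wholly on the rack, lying the same way as the waffle that is already there and not touching it. Leave the lid fully open for the next one, and do not shift the rack, the first waffle or anything else on the worktop.

Things in the scene. Friction and masses are not known exactly. Their poses are not given: they have to be found in the camera images.
- maker: Compact waffle maker, cold, fixed in place: black base, 176 mm (its x) by 128 mm (y); origin centre of underside. Handle (front) at its -x end, hinge at +x, z up. Flat top of the dark lower plate at z = 50 mm; sunk in it the waffle mould, 122 x 62 mm, 13 mm deep, long side along x, a 30 mm wide flat land on each side in y. Eight 8 mm studs stand on the mould's floor.
- die (a point): Middle of the floor of the waffle mould: x = -12, y = 0, z = 37 mm in the maker's frame; same axes as the maker.
- lid_hinge (a point): Middle of the lid's hinge axis: x = +88, y = 0, z = 50 mm in the maker's frame. The hinge axis runs along the maker's y.
- lid_handle (a point): Centre of the lid's handle, a round black bar 12 mm thick along the maker's y, free for 84 mm between its two arms, 48 mm out from the lid's front face. Lid closed: x = -134, y = 0, z = 65 mm in the maker's frame, 222 mm in front of and 15 mm above the hinge axis. Swings up and over the hinge end with the lid; fully open: x = +164, z = 259 mm.
- maker_lid (a joint): Angle of the aluminium lid (164 x 128 x 40 mm, about 0.4 kg, not locked): 0 closed, 1.85 rad resting on its stop, leaning back past upright. Lightly damped: let go below about 1.35 rad it falls shut, beyond about 1.5 rad it goes over to its stop by itself and stays.
- waffle: The waffle to take out, crisp and rigid, 118 mm long (its x), 58 mm wide (y), 30 mm thick, about 90 g, pocketed on both faces. Origin: centre of its underside; z up. At the start it sits in the mould under the closed lid, underside on the mould's floor (13 mm sunk, 17 mm standing above the plate, 2 mm play all round), its x along the maker's x.
- waffle_cool: A second waffle of the same size and axes, already lying flat on the cooling rack's +y half, its length along the rack's x, its centre 56 to 74 mm from the rack's middle.
- rack: Wire cooling rack, loose, 150 mm (its x) by 232 mm (its y), top of the wires 22 mm above its origin, which is the centre of its underside on the worktop. It stands to the right of the waffle maker; its -y half is free for the waffle.
- fork: Steel fork, 196 mm long, lying flat on the worktop between the waffle maker and the rack; origin at the centre of its underside.
- honey: Jar of honey, 58 x 62 x 99 mm, standing on the worktop behind the waffle maker or to the right of the rack (the salt is at the other place); origin at the centre of its underside.
- salt: Salt shaker, 44 x 44 x 90 mm, standing to the right of the rack or behind the waffle maker (the honey is at the other place); origin at the centre of its underside.
- grill: Large black countertop grill, fixed, closed, about 372 mm deep (its x) by 437 mm wide (y) by 300 mm high, its bar handle standing out from its front (-x) face; origin at the centre of its underside. It stands at the back, behind the rack and the fork: carry things past in front of it or above 0.30 m.

How it is judged (in metres and radians):
On the way, in this order (a step that is already met when the one before it is completed fails the run):
1. the lid rests on its stop, let go (value of joint maker_lid above 1.75 rad and contact force between the fingers and maker below 0.05 N), for 0.3 s.
2. the waffle is lifted clear of its mould, the lid still open (value of joint maker_lid above 1.75 rad and z of waffle in the frame of die above 0.03 m), for 0.1 s.
At the end, for the whole second after the job is handed in: Lid on its stop (over 1.75 rad). Waffle at rest, released, flat (0.08 rad, 5 mm) on the rack, centre within 22 mm of the rack's middle in x and at most 90 mm towards -y, lengthwise within 0.3 rad of the first waffle and not touching it; first waffle still flat on the rack (value of joint maker_lid above 1.75 rad and x of waffle in the frame of rack between -0.022 and 0.022 m and y of waffle in the frame of rack above -0.09 m and z of waffle in the frame of rack between 0.018 and 0.027 m and angle between each of waffle, waffle_cool's own z axis and vertical below 0.08 rad and angle between the x axis of waffle and the x axis of waffle_cool, either way round below 0.3 rad and contact force between waffle and waffle_cool below 0.02 N and z of waffle_cool in the frame of rack below 0.027 m and linear speed of waffle below 0.02 m/s and contact force between anything else and waffle above 0.3 N and contact force between each of the arm, the fingers and waffle below 0.02 N).
It fails at once if the waffle is dropped (falls freely from more than about 13 mm) (linear speed of waffle above 0.5 m/s and contact force between anything else and waffle below 0.02 N).
It fails at once if the first waffle is pushed more than 20 mm (distance of waffle_cool from where it was at the start of the episode above 0.02 m).
It fails at once if the rack is shifted more than 20 mm (distance of rack from where it was at the start of the episode above 0.02 m).
It fails at once if the fork, honey or salt is shifted more than 25 mm (distance of any of fork, honey, salt from where it was at the start of the episode above 0.025 m).
It also fails if it takes over 58 s, if anything falls off the work surface, if the arm or the gripper's body presses on something with over 40 N, if the wrist force passes 120 N, or if a joint passes its speed limit or range.

## Robot

A 6-joint arm with a two-finger parallel gripper is mounted at the origin on a cart in front of the work surface, level with it; the furniture and walls round the work are solid. World frame = base frame: x ahead of the robot, y to its left, z up, the work surface at z = 0. Lengths are in m, angles in degrees, forces in N, time in s.
With the tool pointing down it reaches from about 0.15 to 0.775 m from the base axis. Payload 6.1 kg.
Tool frame: the origin (TCP) lies between the finger pads; the fingertips stand 25 mm ahead of it and the grasp point (between the pads) lies 6 mm ahead of it; z points along the fingers, y is the line along which they close (so a half turn about z gives the same grasp; the last joint's range is limited). The gripper opens to 85 mm and grips with 20 to 120 N. Pads are 22 mm wide; open, the fingers measure 114 mm over their backs; the gripper's body (76 mm by 85 mm) begins 54 mm behind the grasp point. The pads swing forward as they close: fully open they stand 13 mm farther back than shut.
Start: joints at [76.146, 7.208, -2.269, 80.523, 0, 90], TCP at [0.126, 0.51, 0.256] pointing down, gripper open.
Joint ranges: [-155.77, 155.77], [-54.66, 111.73], [-72.52, 77.12], [-102.08, 115.82], [-83.92, 84.16], [-180, 180]. Speed limits (degrees/s): [136.94, 136.94, 172.46, 180, 180, 180].

## Interface

Orientations are given as [roll, pitch, yaw] about the fixed x, y, z axes, in that order (R = Rz(yaw) Ry(pitch) Rx(roll)).
In Python, from cell import manip, eyes, finish_job gives the robot as it stands (manip), with the cameras (eyes) and the job as plain functions.
- The arm moves only by the shell command python3 jog.py 'ROWS'. ROWS is 1 to 10 rows, parted by semicolons, with the numbers parted by spaces; each row has 7 numbers: the finger opening in m, then dx, dy, dz in fractions of the full range, 1 being 0.6 m, then a rotation vector rx, ry, rz in parts of the range, where 1.0 means 360 degrees; each row is the pose to reach, as a shift and turn from the pose commanded when the command began, along the tool's axes at that moment; what a row does not reach only later rows make up. A row lasts 1/8 s, in which the tool goes at most 0.0625 m and 10.7 degrees, less where a joint would pass 70% of its speed; a pose out of reach is approached as far as the arm can. The fingers move at their own pace and stop on an object; the grip force is fixed at half the most. Time passes only in rows, so rows that do not move let the fingers close. It prints the time, the measured TCP pose, the force, the opening and the grip force at its end. Input that does not fit is refused with a message, and nothing moves.
- manip.observe(): the state, without advancing time (a new reading comes with each control period).
- eyes.read_camera(name): name is "scene" or "top"; returns a dict with "image" (480x640x3 uint8, blue, green, red), "range_z" (480x640 float32, m along the optical axis (not along the pixel's ray), 0 where there is no reading), "fx", "fy", "cx", "cy" (pixels), "camera_from_world" (4x4, takes a point from world to camera coordinates). Camera axes: x right, y up, looking along -z (the intrinsics and any distortion apply to the point x, -y, -z); pixel columns grow to the right and rows downward; lengths in m; the calibration is good to about 2 mm. A picture is of the moment at which its call begins.
- finish_job(): hands the job in; it is judged then, once.
The state is a dict: "time": time; "joint_positions": joint angles; "joint_velocities": joint speeds; "joint_efforts": joint torques, N m; "ee_pos": TCP position; "eef_rot": TCP orientation; "contact_force": force on the tool from outside, world axes, zero at the start; "moment": the same for the moment, N m; "grip_width": finger opening in m; "gripper_force": force on a finger pad.
Only numpy, scipy, OpenCV 4.12 (cv2) and the standard library are available. Lean on these libraries where they do the work, as an engineer would, in place of code of your own. Each camera call takes 0.05 s, during which the arm holds its last target. There are 200 camera calls.

## Working session

There is one attempt and no reset: what is moved stays moved. The work goes in short steps, Python scripts to look and compute and a shell command to move; the robot and the scene stay as the last step left them, time stands still between calls to the robot, and variables do not carry over. Pictures are saved under pics/ and viewed, at most 10 in all, crops included, and the job is handed in when it is done.

```bash
ls; mkdir -p pics; python3 - <<'E'
from cell import manip, eyes, finish_job
import cv2,numpy as np
for n in("scene","top"):
    c=eyes.read_camera(n); cv2.imwrite(f"pics/{n}0.png",c["image"]); np.savez(f"{n}0.npz",**c)
    print(n,c["fx"],c["cx"],c["cy"],np.round(c["camera_from_world"],3).tolist())
print(manip.observe())
E
```

```text
cell.py
jog.py
pics
scene 590.2160085377403 313.7698739657558 241.18651614602385 [[0.677, -0.736, 0.012, -0.508], [0.602, 0.562, 0.567, -0.276], [-0.424, -0.377, 0.823, -1.133], [0.0, 0.0, 0.0, 1.0]]
top 500.537605978147 319.39161865639136 242.25138907896937 [[0.002, -1.0, -0.012, -0.178], [0.998, 0.001, 0.06, -0.571], [-0.06, -0.012, 0.998, -1.138], [0.0, 0.0, 0.0, 1.0]]
{'time': 0.1, 'joint_positions': array([ 7.61449223e+01,  7.23820007e+00, -2.32015713e+00,  8.05227472e+01,
       -4.42759051e-04,  9.00002717e+01]), 'joint_velocities': array([-0.01181212, -0.04357691,  0.12285529, -0.05186782,  0.00889533,
        0.01407817]), 'joint_efforts': array([ 6.52284834e-04, -4.36904883e+01,  3.53605700e+01,  1.38023158e-02,
        1.44093960e-04, -9.13453164e-06]), 'ee_pos': array([0.12564518, 0.50941234, 0.25560645]), 'eef_rot': array([-1.79918896e+02,  4.43143202e-04,  1.66144651e+02]), 'contact_force': array([0.34538213, 0.01910959, 0.66111041]), 'moment': array([-0.02990604, -0.01823656, -0.00875807]), 'gripper_force': 0.0, 'grip_width': 0.08554316877425007}
```

View pics/scene0.png

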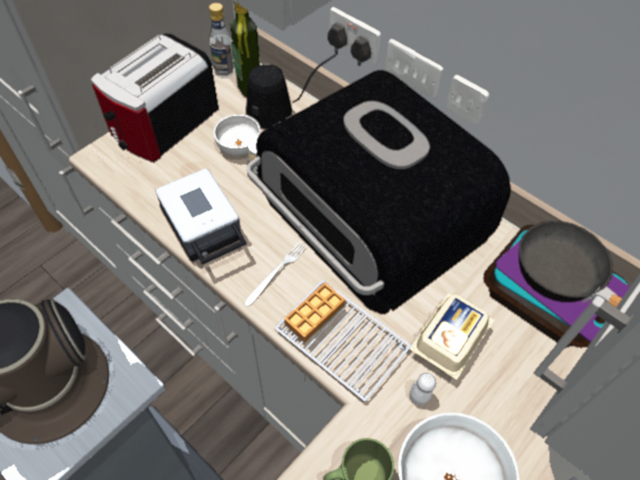

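View pics/top0.png

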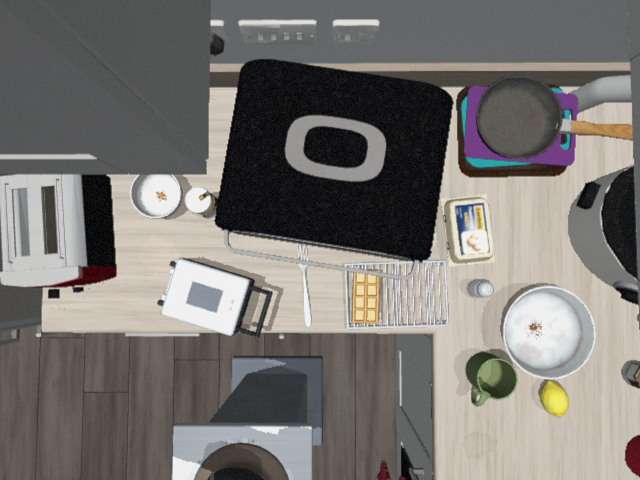

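The top view shows the maker at about (205,297), with its handle at (262,310) on the right and its hinge on the left. The fork is at (305,285), the rack at (397,294) with the waffle at (365,297), the salt at (482,288), and the honey-or-salt object behind the maker at (200,200). The grill handle runs along (230–410, 235–275).

```bash
cat > h.py <<'E'
import numpy as np,cv2
from cell import manip, eyes, finish_job
def get(n): return eyes.read_camera(n)
def cloud(c):
    z=c["range_z"]; v,u=np.mgrid[:480,:640]
    p=np.stack([(u-c["cx"])/c["fx"]*z,-(v-c["cy"])/c["fy"]*z,-z,np.ones_like(z)],-1)
    w=p@np.linalg.inv(c["camera_from_world"]).T; w[z==0]=np.nan
    return w[...,:3]
def ray(c,uv,h):   # pixels -> world on plane z=h
    uv=np.atleast_2d(uv).astype(float); T=np.linalg.inv(c["camera_from_world"])
    d=np.c_[(uv[:,0]-c["cx"])/c["fx"],-(uv[:,1]-c["cy"])/c["fy"],-np.ones(len(uv))]@T[:3,:3].T
    o=T[:3,3]; return o+d*((h-o[2])/d[:,2])[:,None]
def rect(xy):
    (c,s,a)=cv2.minAreaRect((xy*1000).astype(np.float32)); return np.round(c,1),np.round(s,1),round(a,1)
E
python3 - <<'E'
from h import *
for n in("scene","top"):
    c=dict(np.load(n+"0.npz")); w=cloud(c); im=c["image"].astype(int); hsv=cv2.cvtColor(c["image"],cv2.COLOR_BGR2HSV)
    X,Y,Z=w[...,0],w[...,1],w[...,2]
    def big(m):
        k,l,s,_=cv2.connectedComponentsWithStats(m.astype(np.uint8)); return l==1+np.argmax(s[1:,4])
    org=(hsv[...,0]<28)&(hsv[...,1]>120)&(hsv[...,2]>110)&(abs(X-.48)<.2)&(abs(Y+.3)<.2)
    m=big(org); v,u=np.nonzero(m); print(n,"waffle z",np.nanpercentile(Z[m],[5,50,95])," rect",rect(ray(c,np.c_[u,v],.052)[:,:2]))
    lid=(abs(X-.46)<.13)&(abs(Y-.07)<.14)&(Z>.08)&(Z<.13)
    m=big(lid);print("lid z",np.nanpercentile(Z[m],[5,50,95]),rect(w[m][:,:2]))
    mk=(Z>.015)&(Z<.13)&(X<.6)&(X>.3)&(Y<.25)&(Y>-.12)
    m=big(mk);print("maker",rect(w[m][:,:2]))
    hd=(Z>.045)&(Z<.085)&(X<.55)&(X>.3)&(Y<.03)&(Y>-.12)&(im.max(2)<110)
    m=big(hd);print("handle",rect(w[m][:,:2]),np.nanmedian(Z[m]),m.sum())
    rk=(Z>.012)&(Z<.035)&(X<.6)&(X>.3)&(Y<-.2)&(Y>-.52)
    m=big(cv2.morphologyEx(rk.astype(np.uint8),cv2.MORPH_CLOSE,np.ones((5,5))));print("rack",rect(w[m&rk][:,:2]),np.nanmedian(Z[m&rk]))
    print("table",np.nanmedian(Z[(X>.38)&(X<.42)&(Y<-.1)&(Y>-.13)]))
    b=(Z>.04)&(X>.62)&(X<.75)&(Y>.1)&(Y<.2)&(Z<.12); print("behind",rect(w[b][:,:2]),np.nanmax(Z[b]))
    g=(Z>.03)&(X>.4)&(X<.62)&(Y<-.05)&(Y>-.36)&(Z>.1)
    if g.any(): print("grill front: xmin",[(y,round(float(X[g&(abs(Y-y)<.01)].min()),3)) for y in(-.08,-.12,-.16,-.2,-.24,-.28,-.32) if (g&(abs(Y-y)<.01)).any()], np.nanpercentile(Z[g],[1,99]))
E
```

```text
scene waffle z [0.03970697 0.04871707 0.05326513]  rect (array([ 446. , -281.4]), array([ 58.7, 117.8]), 88.4)
lid z [0.08436436 0.08892856 0.09244782] (array([447.8,  69.4]), array([168.9, 128.8]), 73.1)
maker (array([441.1,  47.4]), array([229.5, 129. ]), 73.1)
handle (array([412.8, -30.2]), array([ 69. , 125.9]), 66.5) 0.06860821632517089 961
rack (array([ 456.6, -355. ]), array([320.6, 181.1]), 86.7) 0.020384562746387003
table -0.002162841394772075
behind (array([678.7, 149.8]), array([116.5,  99.3]), 0.0) 0.10376194300142749
grill front: xmin [(-0.08, 0.526), (-0.12, 0.519), (-0.16, 0.513), (-0.2, 0.506), (-0.24, 0.5), (-0.28, 0.494), (-0.32, 0.488)] [0.10859925 0.26404608]
top waffle z [0.04496622 0.05107777 0.05484801]  rect (array([ 446.8, -277.8]), array([109.4,  52.2]), 1.8)
lid z [0.0854227  0.08966513 0.09303607] (array([448.7,  69.1]), array([167.6, 128.7]), 73.2)
maker (array([444.6,  55.2]), array([241. , 128.7]), 73.2)
handle (array([419.4, -33.1]), array([ 57.6, 124.7]), 75.1) 0.07136469756352537 538
rack (array([ 463.9, -373.4]), array([172.1, 276.5]), 1.9) 0.020748106669753574
table -0.00025848104393344506
behind (array([656.5, 139. ]), array([ 85.9, 106.2]), 66.3) 0.10491132571569817
grill front: xmin [(-0.08, 0.529), (-0.12, 0.523), (-0.16, 0.515), (-0.2, 0.509), (-0.24, 0.503), (-0.28, 0.497), (-0.32, 0.491)] [0.11891487 0.26492416]
```

```bash
python3 - <<'E'
import cv2,numpy as np
a=cv2.imread("pics/top0.png")[215:345,150:310];b=cv2.imread("pics/scene0.png")[160:300,140:320]
a=cv2.resize(a,(640,520),interpolation=2);cv2.imwrite("pics/c1.png",a)
E
```

```text
(no output)
```

View pics/c1.png

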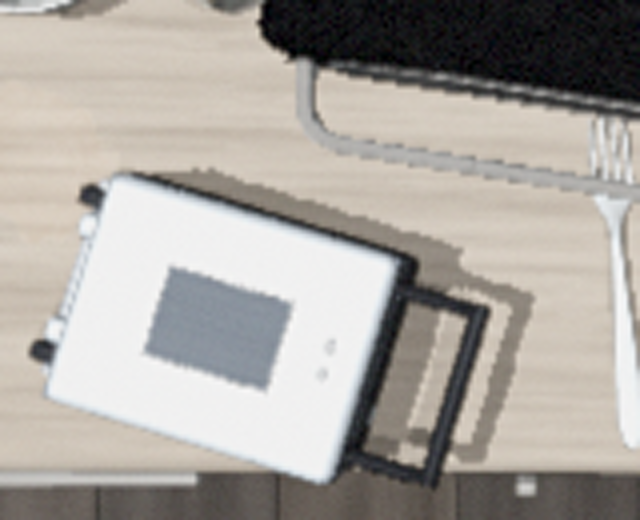

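The crop shows the lid's white top with corners near (115,180), (400,258), (330,483) and (48,390). The handle bar runs from (480,310) to (430,480). I'll refine the maker, handle, rack and grill clearance numbers next.

```bash
python3 - <<'E'
from h import *
R=lambda a:np.round(a,4).tolist()
for n in("scene","top"):
    c=dict(np.load(n+"0.npz")); w=cloud(c); X,Y,Z=w[...,0],w[...,1],w[...,2]; im=c["image"].astype(int)
    # grill profile near rack
    for y in(-.26,-.3,-.34,-.38,-.42,-.46,-.5):
        g=(abs(Y-y)<.012)&(Z>.06)&(X>.38)&(X<.75)
        if g.sum()>3: i=np.nanargmin(np.where(g,X,9)); print(n,"obst y",y,R(w.reshape(-1,3)[i]))
    # salt
    s=(X>.3)&(X<.6)&(Y<-.5)&(Y>-.6)&(Z>.04)&(Z<.11)
    if s.any(): print("salt",R(np.nanmin(w[s],0)),R(np.nanmax(w[s],0)))
    hd=(Z>.045)&(Z<.1)&(X<.5)&(X>.33)&(Y<.0)&(Y>-.1)&(im.max(2)<90); v,u=np.nonzero(hd); p=ray(c,np.c_[u,v],.071)[:,:2]
    e=np.array([.290,.957]); q=np.c_[(p-[.448,.069])@e,(p-[.448,.069])@[-.957,.290]]; k=q[:,0]<-.115
    print("handle along",np.percentile(q[k,0],[2,50,98]),"across",np.percentile(q[k,1],[1,50,99]))
    l=(im.min(2)>170)&(abs(X-.46)<.13)&(abs(Y-.07)<.14)&(Z>.075)&(Z<.11);v,u=np.nonzero(l);print("lidtop",rect(ray(c,np.c_[u,v],.090)[:,:2]))
c=dict(np.load("top0.npz")); im=c["image"]; 
a=cv2.resize(im[240:345,330:460],(780,630*0+600),interpolation=2);cv2.imwrite("pics/c2.png",a)
E
```

```text
scene obst y -0.26 [0.4959, -0.2711, 0.1557]
scene obst y -0.3 [0.4908, -0.3078, 0.1595]
scene obst y -0.34 [0.4854, -0.3395, 0.1557]
scene obst y -0.38 [0.4964, -0.3683, 0.1576]
scene obst y -0.42 [0.5932, -0.408, 0.1155]
scene obst y -0.46 [0.5488, -0.471, 0.0616]
scene obst y -0.5 [0.5269, -0.4941, 0.0628]
salt [0.3, -0.6, 0.0401] [0.5999, -0.5, 0.0975]
handle along [-0.13911783 -0.13153808 -0.11668411] across [-0.04983737  0.00310138  0.05238759]
lidtop (array([445.5,  67.4]), array([162.5, 127.2]), 73.4)
top obst y -0.26 [0.499, -0.2677, 0.1633]
top obst y -0.3 [0.4931, -0.306, 0.16]
top obst y -0.34 [0.4891, -0.331, 0.1529]
top obst y -0.38 [0.5013, -0.3692, 0.1654]
top obst y -0.42 [0.6326, -0.4112, 0.1893]
top obst y -0.46 [0.5431, -0.4716, 0.0619]
top obst y -0.5 [0.5298, -0.4922, 0.066]
salt [0.3001, -0.5999, 0.04] [0.6, -0.5001, 0.0981]
handle along [-0.1339823  -0.12804662 -0.11668714] across [-0.05159917  0.00284403  0.04988762]
lidtop (array([449.3,  69.5]), array([161.2, 126.3]), 73.2)
```

View pics/c2.png

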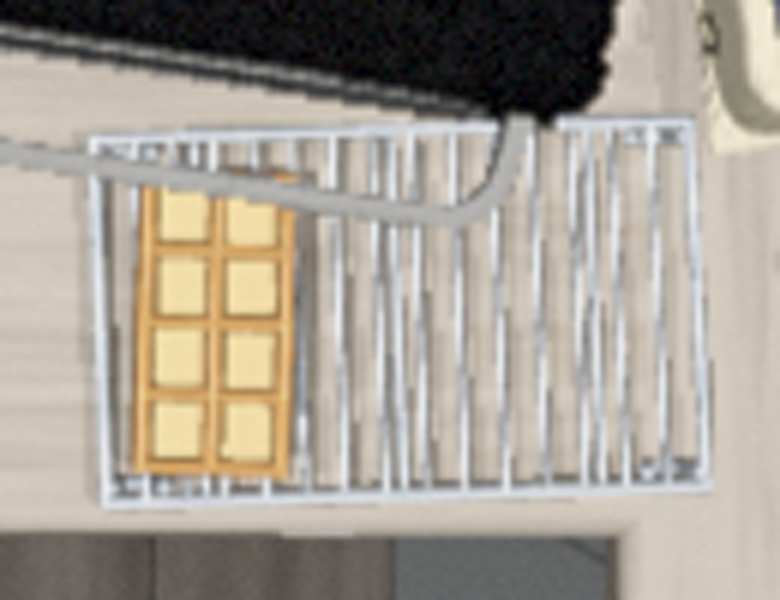

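The crop shows the rack corners at about (92,138), (695,120), (710,488) and (105,502). The waffle spans (135–297, 172–478). The grill's bar hangs over the rear edge only as far as (525,215), so it ends before the free half.

```bash
cat >> h.py <<'E'
from scipy.spatial.transform import Rotation as Ro
def rel(targets):  # targets: list of (x,y,z,yaw), tool down; prints shift/rotvec in current tool axes
    o=manip.observe(); R=Ro.from_euler('xyz',o["eef_rot"],degrees=True)
    for x,y,z,yaw in targets:
        d=R.inv().apply(np.array([x,y,z])-o["ee_pos"]); r=(R.inv()*Ro.from_euler('xyz',[180,0,yaw],degrees=True)).as_rotvec(degrees=True)
        print(np.round(d,4).tolist(),np.round(r,2).tolist())
E
python3 - <<'E'
from h import *
c=dict(np.load("top0.npz"))
k=np.array([[92,138],[695,120],[710,488],[105,502]])/[6,5.714]+[330,240]-.4
p=ray(c,k,.021); print(np.round(p,4).tolist(), rect(p[:,:2]), p.mean(0))
rel([(.4099,-.0557,.256,163.2),(.4099,-.0557,.12,163.2),(.4099,-.0557,.059+.012,163.2)])
E
```

```text
[[0.5218, -0.2352, 0.021], [0.5295, -0.4646, 0.021], [0.3836, -0.4683, 0.021], [0.3773, -0.2399, 0.021]] (array([ 452.7, -352.3]), array([145.9, 229.5]), 1.9) [ 0.4530356  -0.35198619  0.021     ]
[-0.4113, -0.4806, 0.0003] [-0.08, 0.0, 2.94]
[-0.4113, -0.4804, 0.1363] [-0.08, 0.0, 2.94]
[-0.4113, -0.4803, 0.1853] [-0.08, 0.0, 2.94]
```

The rows are not in the units I measure in: shifts go in shares of 0.6 m and turns go in shares of 360 degrees. I convert before sending: -0.48 m / 0.6 = -0.8, -0.411 m / 0.6 = -0.685, 2.9 degrees / 360 = 0.0081.

```bash
python3 jog.py '0.04 -0.685 -0.8 0 0 0 0.0081;0.04 -0.685 -0.8 0 0 0 0.0081;0.04 -0.685 -0.8 0 0 0 0.0081;0.04 -0.685 -0.8 0 0 0 0.0081;0.04 -0.685 -0.8 0 0 0 0.0081;0.04 -0.685 -0.8 0 0 0 0.0081;0.04 -0.685 -0.8 0 0 0 0.0081;0.04 -0.685 -0.8 0 0 0 0.0081;0.04 -0.685 -0.8 0 0 0 0.0081;0.04 -0.685 -0.8 0 0 0 0.0081'; python3 -c "
from h import *
rel([(.4099,-.0557,.12,163.2),(.4099,-.0557,.072,163.2)])"
```

```text
time: 1.35
ee_pos: [0.407, -0.0507, 0.2562]
eef_rot: [180.0, 0.0, 163.2]
contact_force: [1.2, 0.7, 0.5]
grip_width: 0.0401
gripper_force: 0.0
[-0.0041, -0.004, 0.1362] [0.02, 0.02, 0.01]
[-0.0041, -0.004, 0.1842] [0.02, 0.02, 0.01]
```

To row units: 0.12 m / 0.6 = 0.2, 0.06 m / 0.6 = 0.1.

```bash
python3 jog.py '0.04 -0.0067 -0.0067 0.1 0 0 0;0.04 -0.0067 -0.0067 0.2 0 0 0;0.04 -0.0067 -0.0067 0.2 0 0 0;0.04 -0.0067 -0.0067 0.2 0 0 0'; python3 -c "
from h import *
c=get('top');cv2.imwrite('pics/t1.png',cv2.resize(c['image'][215:365,170:370],(800,600)))
rel([(.4099,-.0557,.072,163.2)])"
```

```text
time: 1.85
ee_pos: [0.4104, -0.0535, 0.1383]
eef_rot: [180.0, 0.1, 163.3]
contact_force: [0.1, -0.0, 0.8]
grip_width: 0.0403
gripper_force: 0.0
[0.001, -0.0025, 0.0671] [0.04, 0.24, 0.08]
```

View pics/t1.png

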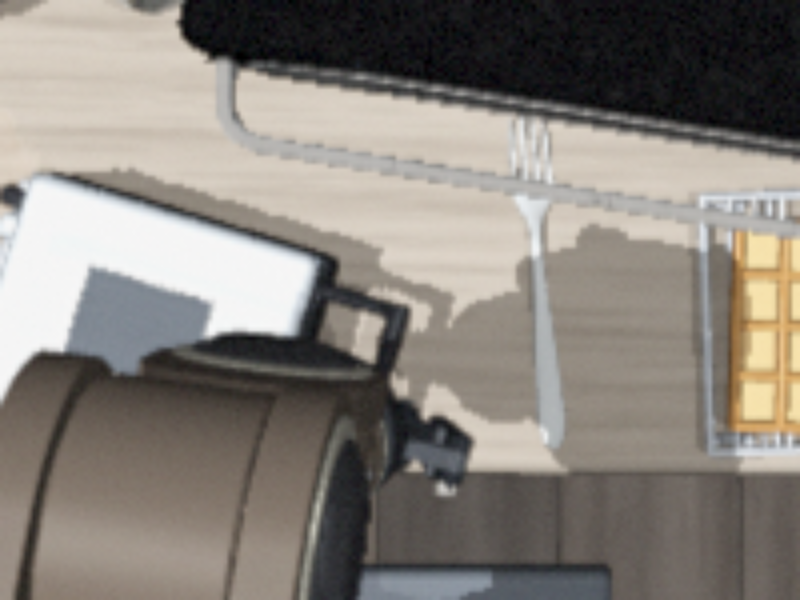

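The picture shows the gripper just over the handle: the outer finger is at about (440,450), beyond the bar, which runs from (405,310) down under the wrist. The fork at (540,300) is clear.

To row units: 0.05 m / 0.6 = 0.0833, 0.04 m / 0.6 = 0.0667.

```bash
python3 jog.py '0.04 0 -0.0033 0.0667 0 0 0;0.04 0 -0.0033 0.0833 0 0 0;0.04 0 -0.0033 0.0833 0 0 0;0.0 0 -0.0033 0.0833 0 0 0;0.0 0 -0.0033 0.0833 0 0 0;0.0 0 -0.0033 0.0833 0 0 0'; python3 -c "
from h import *
rel([(.4099,-.0557,.071,163.2)])"
```

```text
time: 2.65
ee_pos: [0.4101, -0.0548, 0.088]
eef_rot: [179.8, 0.1, 163.3]
contact_force: [-0.5, 3.7, 5.1]
grip_width: 0.0089
gripper_force: 58.7
[-0.0, -0.001, 0.017] [0.15, 0.14, 0.07]
```

To row units: 0.017 m / 0.6 = 0.0283.

```bash
python3 jog.py '0.04 0 0 0 0 0 0;0.04 0 0 0 0 0 0;0.04 0 0 0.0283 0 0 0;0.04 0 0 0.0283 0 0 0;0.0 0 0 0.0283 0 0 0;0.0 0 0 0.0283 0 0 0;0.0 0 0 0.0283 0 0 0'; python3 -c "
from h import *
o=manip.observe();H=np.array([.4741,.1567,.05]);e=np.array([.289,.957])
d=o['ee_pos']-[0,0,.006]-H;print(o['ee_pos'],'along',d[:2]@e,'z',d[2])"
```

```text
time: 3.52
ee_pos: [0.4094, -0.0546, 0.07]
eef_rot: [179.8, 0.0, 163.3]
contact_force: [1.2, 4.4, 0.5]
grip_width: 0.0102
gripper_force: 58.4
[ 0.40937191 -0.05455049  0.06996123] along -0.2208731385021159 z 0.013961232667929702
```

To row units: -0.075 m / 0.6 = -0.125, 0.0186 m / 0.6 = 0.031.

```bash
python3 jog.py '0 0 0.0033 -0.0317 0 0 0;0 0 0.01 -0.0633 0 0 0;0 0 0.0192 -0.095 0 0 0;0 0 0.031 -0.125 0 0 0;0 0 0.031 -0.125 0 0 0'; python3 -c "
from h import *
o=manip.observe();H=np.array([.4741,.1567,.05]);e=np.array([.289,.957])
d=o['ee_pos']-[0,0,.006]-H;print(o['ee_pos'],'along',d[:2]@e,'z',d[2],np.hypot(d[:2]@e,d[2]))"
```

```text
time: 4.15
ee_pos: [0.4145, -0.0375, 0.1451]
eef_rot: [-180.0, 0.1, 163.3]
contact_force: [1.1, 0.4, -3.5]
grip_width: 0.0097
gripper_force: 58.6
[ 0.41448307 -0.03745312  0.14512379] along -0.20303382825788982 z 0.08912379418275117 0.22173359264347767
```

To row units: 0.142 m / 0.6 = 0.2367, 0.1055 m / 0.6 = 0.1758.

```bash
python3 jog.py '0 0 0.0312 -0.0567 0 0 0;0 0 0.0717 -0.1067 0 0 0;0 0 0.12 -0.15 0 0 0;0 0 0.1758 -0.1833 0 0 0;0 0 0.2367 -0.2067 0 0 0;0 0 0.2367 -0.2067 0 0 0'; python3 -c "
from h import *
o=manip.observe();H=np.array([.4741,.1567,.05]);e=np.array([.289,.957])
d=o['ee_pos']-[0,0,.006]-H;print(o['ee_pos'],'along',d[:2]@e,'z',d[2],np.hypot(d[:2]@e,d[2]))"
```

```text
time: 4.9
ee_pos: [0.4556, 0.0989, 0.2716]
eef_rot: [-180.0, 0.3, 163.4]
contact_force: [-7.4, -5.2, 21.4]
grip_width: 0.0093
gripper_force: 63.5
[0.45563757 0.09890289 0.27164318] along -0.06064747839321066 z 0.21564317784783588 0.2240091444289012
```

To row units: 0.129 m / 0.6 = 0.215, 0.038 m / 0.6 = 0.0633.

```bash
python3 jog.py '0 0 0.0633 -0.01 0 0 0;0 0 0.1283 -0.0108 0 0 0;0 0 0.1917 0 0 0 0;0 0 0.215 0.0067 0 0 0;0 0 0.215 0.0067 0 0 0;0 0 0.215 0.0067 0 0 0'; python3 -c "
from h import *
o=manip.observe();H=np.array([.4741,.1567,.05]);e=np.array([.289,.957])
d=o['ee_pos']-[0,0,.006]-H;print(o['ee_pos'],'along',d[:2]@e,'z',d[2],np.hypot(d[:2]@e,d[2]))"
```

```text
time: 5.65
ee_pos: [0.4929, 0.2235, 0.2663]
eef_rot: [179.7, 0.1, 163.3]
contact_force: [-2.7, 4.5, 10.7]
grip_width: 0.0098
gripper_force: 67.8
[0.49292192 0.22348917 0.26625392] along 0.06935676556022201 z 0.21025391963371504 0.22139799378114586
```

Now I'll open the fingers to let go, then rise straight up well clear.

To row units: -0.09 m / 0.6 = -0.15, -0.05 m / 0.6 = -0.0833.

```bash
python3 jog.py '0.05 0 0 0 0 0 0;0.05 0 0 0 0 0 0;0.05 0 0.0067 0 0 0 0;0.05 0 0.0067 -0.0833 0 0 0;0.05 0 0.0067 -0.15 0 0 0;0.05 0 0.0067 -0.15 0 0 0;0.05 0 0.0067 -0.15 0 0 0'; python3 -c "
from h import *
c=get('top');cv2.imwrite('pics/t2.png',c['image']);s=get('scene');cv2.imwrite('pics/s2.png',s['image'][100:360,60:420])
print(manip.observe()['ee_pos'])"
```

```text
time: 6.52
ee_pos: [0.4936, 0.2257, 0.3535]
eef_rot: [-180.0, -0.0, 163.2]
contact_force: [0.4, 0.5, -0.6]
grip_width: 0.05
gripper_force: 0.0
[0.49319901 0.2255451  0.35281872]
```

View pics/s2.png

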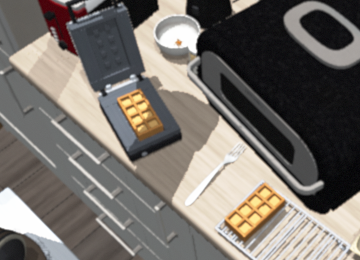

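The lid stands open, leaning back at about (100,45). The waffle lies in the mould at about (140,113), and the fork and the rack waffle are where they were.

```bash
python3 - <<'E'
from h import *
c=get("scene"); hsv=cv2.cvtColor(c["image"],cv2.COLOR_BGR2HSV); w=cloud(c)
m=(hsv[...,0]<28)&(hsv[...,1]>120)&(hsv[...,2]>110)&(abs(w[...,0]-.445)<.1)&(abs(w[...,1]-.06)<.1)
k,l,s,_=cv2.connectedComponentsWithStats(m.astype(np.uint8)); m=l==1+np.argmax(s[1:,4])
v,u=np.nonzero(m); print(rect(ray(c,np.c_[u,v],.065)[:,:2]), np.nanpercentile(w[m][:,2],[5,50,95]))
lid=(w[...,2]>.1)&(w[...,2]<.2)&(abs(w[...,0]-.49)<.12)&(abs(w[...,1]-.18)<.08); q=w[lid]; a=(q[:,:2]-[.4741,.1567])@[.289,.957]
print("lid tilt", np.degrees(np.arctan(np.polyfit(q[:,2],a,1)[0])))
rel([(.4452,.061,.25,73.2)])
E
```

```text
(array([444.3,  58. ]), array([128.8,  60.2]), 73.2) [0.05403735 0.06339399 0.06848005]
lid tilt 14.932004545564798
[-0.0017, -0.1712, 0.1031] [-0.15, -0.01, 90.04]
```

To row units: 0.2 m / 0.6 = 0.3333, 0.18 m / 0.6 = 0.3, 90 degrees / 360 = 0.25.

```bash
python3 jog.py '0.085 -0.0033 -0.1 0 0 0 0.0278;0.085 -0.0033 -0.2 0 0 0 0.0556;0.085 -0.0033 -0.285 0 0 0 0.0833;0.085 -0.0033 -0.285 0.0333 0 0 0.1111;0.085 -0.0033 -0.285 0.0833 0 0 0.1389;0.085 -0.0033 -0.285 0.1667 0 0 0.1667;0.085 -0.0033 -0.285 0.2333 0 0 0.1944;0.085 -0.0033 -0.285 0.3 0 0 0.2222;0.085 -0.0033 -0.285 0.3333 0 0 0.25;0.085 -0.0033 -0.285 0.3333 0 0 0.25'; python3 jog.py '0.085 0 0 0 0 0 0;0.085 0 0 0 0 0 0'; python3 - <<'E'
from h import *
rel([(.4455,.061,.105,73.2),(.4455,.061,.080,73.2)])
E
```

```text
time: 7.92
ee_pos: [0.4443, 0.0611, 0.1522]
eef_rot: [-179.8, 0.1, 73.4]
contact_force: [0.5, 0.1, 0.1]
grip_width: 0.0853
gripper_force: 0.0
time: 8.18
ee_pos: [0.4467, 0.0615, 0.1554]
eef_rot: [179.9, -0.0, 73.3]
contact_force: [-0.1, -0.1, 0.5]
grip_width: 0.085
gripper_force: 0.0
[-0.0008, -0.0011, 0.0504] [0.09, -0.04, 0.14]
[-0.0008, -0.0011, 0.0754] [0.09, -0.04, 0.14]
```

To row units: 0.073 m / 0.6 = 0.1217, 0.06 m / 0.6 = 0.1.

```bash
python3 jog.py '0.085 -0.0017 -0.0017 0.0667 0 0 0;0.085 -0.0017 -0.0017 0.1 0 0 0;0.085 -0.0017 -0.0017 0.1217 0 0 0;0.085 -0.0017 -0.0017 0.1217 0 0 0'; python3 jog.py '0.03 0 0 0 0 0 0;0.03 0 0 0 0 0 0;0.03 0 0 0 0 0 0;0.03 0 0 0 0 0 0'
```

```text
time: 8.68
ee_pos: [0.4447, 0.0607, 0.0812]
eef_rot: [-180.0, 0.0, 73.3]
contact_force: [-0.3, 0.8, 0.1]
grip_width: 0.0851
gripper_force: 0.0
time: 9.18
ee_pos: [0.4458, 0.0608, 0.083]
eef_rot: [179.9, -0.1, 73.3]
contact_force: [-2.2, -1.0, 7.1]
grip_width: 0.0553
gripper_force: 62.8
```

To row units: 0.007 m / 0.6 = 0.0117, 0.004 m / 0.6 = 0.0067.

```bash
python3 jog.py '0.066 0 0 0 0 0 0;0.066 0 0 0 0 0 0;0.066 0 0 0.0067 0 0 0;0.066 0 0 0.0117 0 0 0;0.066 0 0 0.0117 0 0 0;0.066 0 0 0.0117 0 0 0'
```

```text
time: 9.93
ee_pos: [0.4448, 0.0607, 0.0742]
eef_rot: [-180.0, 0.0, 73.2]
contact_force: [0.0, -0.2, 0.5]
grip_width: 0.066
gripper_force: 0.0
```

To row units: 0.005 m / 0.6 = 0.0083, 0.003 m / 0.6 = 0.005.

```bash
python3 jog.py '0.066 0 0 0.005 0 0 0;0.066 0 0 0.0083 0 0 0;0.066 0 0 0.0083 0 0 0'; python3 jog.py '0.03 0 0 0 0 0 0;0.03 0 0 0 0 0 0;0.03 0 0 0 0 0 0'
```

```text
time: 10.3
ee_pos: [0.4447, 0.0607, 0.0691]
eef_rot: [-180.0, 0.0, 73.2]
contact_force: [-0.8, 0.5, -0.1]
grip_width: 0.0659
gripper_force: 0.0
time: 10.68
ee_pos: [0.4456, 0.0608, 0.0708]
eef_rot: [179.9, -0.1, 73.2]
contact_force: [-1.6, -1.1, 9.9]
grip_width: 0.0564
gripper_force: 69.1
```

To row units: -0.12 m / 0.6 = -0.2, -0.08 m / 0.6 = -0.1333.

```bash
python3 jog.py '0.03 0 0 -0.0067 0 0 0;0.03 0 0 -0.0167 0 0 0;0.03 0 0 -0.03 0 0 0;0.03 0 0 -0.05 0 0 0;0.03 0 0 -0.0833 0 0 0;0.03 0 0 -0.1333 0 0 0;0.03 0 0 -0.2 0 0 0;0.03 0 0 -0.2 0 0 0;0.03 0 0 -0.2 0 0 0'; python3 - <<'E'
from h import *
c=get("scene");cv2.imwrite("pics/s3.png",cv2.resize(c["image"][80:330,80:400],(768,600)))
w=cloud(c);hsv=cv2.cvtColor(c["image"],cv2.COLOR_BGR2HSV)
m=(hsv[...,0]<28)&(hsv[...,1]>120)&(hsv[...,2]>110)&(abs(w[...,0]-.445)<.1)&(abs(w[...,1]-.06)<.1)&(w[...,2]>.1)
q=w[m]; print(len(q),np.round(np.nanpercentile(q,[2,50,98],axis=0),3).tolist())
E
```

```text
time: 11.8
ee_pos: [0.4447, 0.0607, 0.1892]
eef_rot: [180.0, -0.0, 73.2]
contact_force: [-0.5, 0.2, -1.5]
grip_width: 0.0567
gripper_force: 64.3
952 [[0.403, 0.002, 0.171], [0.442, 0.042, 0.181], [0.475, 0.098, 0.189]]
```

View pics/s3.png

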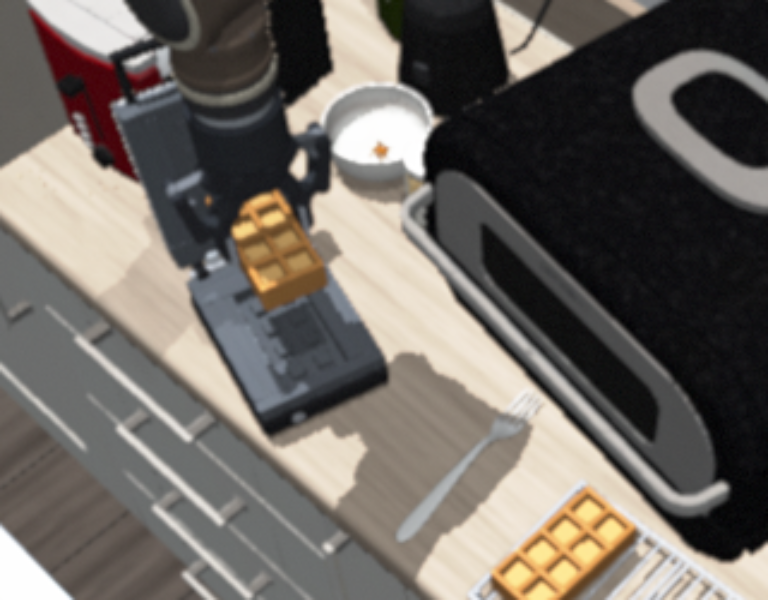

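The waffle is held level across its width at about (280,250), clear of the empty mould, and the lid is still back. Next I'll work out the carry path in front of the grill.

```bash
python3 - <<'E'
from h import *
rel([(.375,-.03,.19,73.2),(.37,-.18,.19,40),(.37,-.30,.19,1.8),(.37,-.414,.19,1.8)])
E
```

```text
[-0.1068, -0.0403, -0.0013] [-0.06, 0.03, 0.05]
[-0.2519, -0.0018, -0.0013] [-0.05, 0.04, 33.25]
[-0.3668, 0.0328, -0.0012] [-0.03, 0.06, 71.45]
[-0.4759, 0.0656, -0.0012] [-0.03, 0.06, 71.45]
```

To row units: -0.45 m / 0.6 = -0.75, -0.41 m / 0.6 = -0.6833, 71.5 degrees / 360 = 0.1986.

```bash
python3 jog.py '0.03 -0.09 -0.0333 0 0 0 0;0.03 -0.1783 -0.0667 0 0 0 0.0111;0.03 -0.2583 -0.0467 0 0 0 0.0333;0.03 -0.34 -0.025 0 0 0 0.0583;0.03 -0.42 -0.0033 0 0 0 0.0833;0.03 -0.4833 0.0167 0 0 0 0.1083;0.03 -0.55 0.0367 0 0 0 0.1333;0.03 -0.6117 0.055 0 0 0 0.1583;0.03 -0.6833 0.0767 0 0 0 0.1806;0.03 -0.75 0.0967 0 0 0 0.1986'; python3 jog.py '0.03 0 0 0 0 0 0;0.03 0 0 0 0 0 0;0.03 0 0 0 0 0 0'; python3 - <<'E'
from h import *
rel([(.37,-.414,.19,1.8),(.442,-.414,.19,1.8),(.442,-.414,.09,1.8)])
for n in("scene","top"):
    c=get(n);w=cloud(c);hsv=cv2.cvtColor(c["image"],cv2.COLOR_BGR2HSV)
    m=(hsv[...,0]<28)&(hsv[...,1]>120)&(hsv[...,2]>110)&(abs(w[...,0]-.37)<.12)&(abs(w[...,1]+.4)<.1)&(w[...,2]>.12)
    q=w[m]; print(n,len(q),np.round(np.nanpercentile(q,[2,50,98],axis=0),3).tolist())
E
```

```text
time: 13.1
ee_pos: [0.3699, -0.388, 0.1878]
eef_rot: [-179.9, 0.1, 1.5]
contact_force: [0.3, 0.1, -0.3]
grip_width: 0.0565
gripper_force: 64.3
time: 13.48
ee_pos: [0.3705, -0.3858, 0.189]
eef_rot: [-180.0, 0.0, 1.8]
contact_force: [-0.5, 0.0, -1.3]
grip_width: 0.0569
gripper_force: 64.4
[-0.0014, 0.0282, -0.001] [-0.05, 0.03, 0.03]
[0.0705, 0.0305, -0.0011] [-0.05, 0.03, 0.03]
[0.0706, 0.0306, 0.0989] [-0.05, 0.03, 0.03]
scene 1228 [[0.314, -0.415, 0.171], [0.343, -0.388, 0.181], [0.426, -0.357, 0.188]]
top 292 [[0.316, -0.41, 0.17], [0.402, -0.375, 0.184], [0.432, -0.355, 0.189]]
```

To row units: 0.115 m / 0.6 = 0.1917, 0.03 m / 0.6 = 0.05.

```bash
python3 jog.py '0.03 0 0.05 0 0 0 0;0.03 0.0583 0.0508 0.05 0 0 0;0.03 0.1175 0.0508 0.1 0 0 0;0.03 0.1175 0.0508 0.15 0 0 0;0.03 0.1175 0.0508 0.1917 0 0 0;0.03 0.1175 0.0508 0.1917 0 0 0;0.03 0.1175 0.0508 0.1917 0 0 0'; python3 - <<'E'
from h import *
rel([(.442,-.414,.056,1.8)])
for n in("scene","top"):
    c=get(n);w=cloud(c);hsv=cv2.cvtColor(c["image"],cv2.COLOR_BGR2HSV)
    cv2.imwrite("pics/%s4.png"%n,cv2.resize(c["image"][250:430,240:440],(667,600)) if n=="scene" else c["image"])
    m=(hsv[...,0]<28)&(hsv[...,1]>120)&(hsv[...,2]>110)&(abs(w[...,0]-.44)<.12)&(abs(w[...,1]+.42)<.06)&(w[...,2]>.03)
    q=w[m]; print(n,len(q),np.round(np.nanpercentile(q,[2,50,98],axis=0),3).tolist())
E
```

```text
time: 14.45
ee_pos: [0.4425, -0.4153, 0.0756]
eef_rot: [179.9, -0.1, 1.8]
contact_force: [0.2, -0.3, -1.7]
grip_width: 0.0564
gripper_force: 64.4
[-0.0005, -0.0013, 0.0196] [0.06, -0.06, -0.03]
scene 893 [[0.385, -0.444, 0.058], [0.416, -0.418, 0.067], [0.496, -0.389, 0.074]]
top 197 [[0.389, -0.44, 0.059], [0.471, -0.4, 0.071], [0.503, -0.384, 0.085]]
```

View pics/scene4.png

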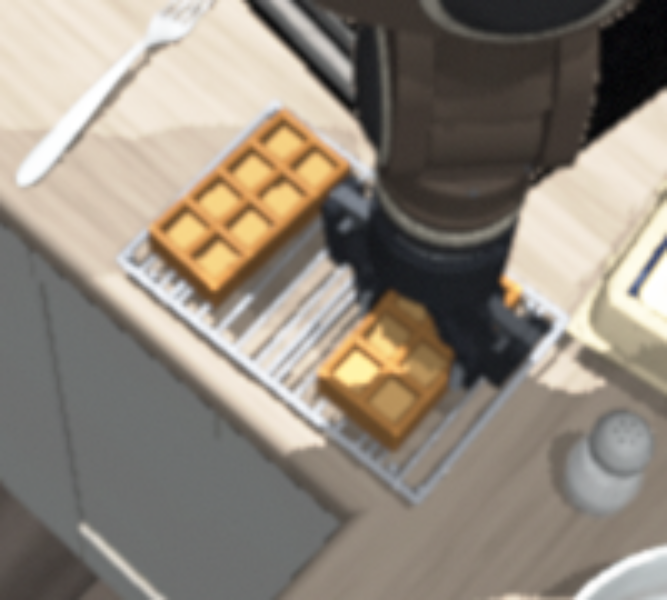

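The waffle hovers over the free half at about (390,370), parallel to the first waffle and clear of it. Now I'll lower it slowly.

To row units: 0.014 m / 0.6 = 0.0233, 0.011 m / 0.6 = 0.0183.

```bash
python3 jog.py '0.03 0 0 0.01 0 0 0;0.03 0 0 0.0183 0 0 0;0.03 0 0 0.0233 0 0 0;0.03 0 0 0.0233 0 0 0'; python3 jog.py '0.03 0 0 0.0017 0 0 0;0.03 0 0 0.0033 0 0 0;0.03 0 0 0.005 0 0 0;0.03 0 0 0.005 0 0 0'
```

```text
time: 15.05
ee_pos: [0.4418, -0.4151, 0.0598]
eef_rot: [-180.0, 0.0, 1.7]
contact_force: [0.2, 0.5, -1.2]
grip_width: 0.0566
gripper_force: 64.4
time: 15.55
ee_pos: [0.442, -0.4152, 0.0572]
eef_rot: [-180.0, 0.0, 1.7]
contact_force: [0.6, -0.5, -0.9]
grip_width: 0.0566
gripper_force: 64.4
```

To row units: 0.001 m / 0.6 = 0.0017.

```bash
for i in 1 2 ; do python3 jog.py '0.03 0 0 0.0017 0 0 0;0.03 0 0 0.0017 0 0 0;0.03 0 0 0.0017 0 0 0'; done
```

```text
time: 15.92
ee_pos: [0.4421, -0.4152, 0.0563]
eef_rot: [-180.0, -0.0, 1.7]
contact_force: [0.2, -0.5, -0.7]
grip_width: 0.0566
gripper_force: 64.4
time: 16.3
ee_pos: [0.4421, -0.4153, 0.0558]
eef_rot: [180.0, -0.0, 1.7]
contact_force: [-1.7, 1.3, 4.7]
grip_width: 0.0569
gripper_force: 64.9
```

It has touched down with a force of about 5 N, so I'll release and rise.

The rows are not in the units I measure in: shifts go in shares of 0.6 m and turns go in shares of 360 degrees. I convert before sending: -0.2 m / 0.6 = -0.3333, -0.17 m / 0.6 = -0.2833.

```bash
python3 jog.py '0.062 0 0 0 0 0 0;0.07 0 0 0 0 0 0;0.075 0 0 0 0 0 0;0.075 0 0 0 0 0 0;0.075 0 0 -0.0333 0 0 0;0.075 0 0 -0.1 0 0 0;0.075 -0.05 0 -0.2 0 0 0;0.075 -0.15 0 -0.2833 0 0 0;0.075 -0.2333 0 -0.3333 0 0 0;0.075 -0.2333 0 -0.3333 0 0 0';  python3 jog.py '0.075 -0.1 0 0 0 0 0;0.075 -0.1 0 0 0 0 0;0.075 -0.1 0 0 0 0 0'; python3 - <<'E'
from h import *
def wf(c,y,h):
    w=cloud(c);hsv=cv2.cvtColor(c["image"],cv2.COLOR_BGR2HSV)
    m=(hsv[...,0]<28)&(hsv[...,1]>90)&(hsv[...,2]>90)&(abs(w[...,0]-.45)<.12)&(abs(w[...,1]-y)<.055)&(w[...,2]>.03)
    k,l,s,_=cv2.connectedComponentsWithStats(m.astype(np.uint8)); m=l==1+np.argmax(s[1:,4]); v,u=np.nonzero(m); q=w[m]
    q=q[~np.isnan(q[:,2])];A=np.c_[q[:,:2],np.ones(len(q))];g=np.linalg.lstsq(A,q[:,2],rcond=None)[0]
    print(y,rect(ray(c,np.c_[u,v],h)[:,:2]),np.nanpercentile(q[:,2],[5,50,95]),"slope",g[:2])
for n in("scene","top"):
    c=get(n); wf(c,-.28,.052); wf(c,-.414,.052); cv2.imwrite("pics/%s5.png"%n,c["image"])
    w=cloud(c); q=w[(w[...,2]>.1)&(w[...,2]<.24)&(abs(w[...,0]-.49)<.08)&(abs(w[...,1]-.19)<.06)]
    print(n,"lid",len(q))
E
```

```text
time: 17.55
ee_pos: [0.3004, -0.4201, 0.2585]
eef_rot: [179.8, -0.1, 1.6]
contact_force: [0.7, 0.6, -0.6]
grip_width: 0.075
gripper_force: 0.0
time: 17.92
ee_pos: [0.2425, -0.4214, 0.2547]
eef_rot: [-180.0, -0.0, 1.7]
contact_force: [-0.2, -0.3, -0.4]
grip_width: 0.0749
gripper_force: 0.0
-0.28 (array([ 494.1, -308.3]), array([36.5, 14.1]), 41.3) [0.03383435 0.04795446 0.05328418] slope [-0.05336297  0.40431268]
-0.414 (array([ 438.6, -416.8]), array([124.3,  61.3]), 1.4) [0.03688959 0.04802377 0.05304337] slope [0.0152226 0.0225657]
scene lid 2337
-0.28 (array([ 445.7, -278.3]), array([ 57.6, 110. ]), 89.7) [0.03986536 0.05042823 0.05447017] slope [-0.00241582 -0.01873742]
-0.414 (array([ 445.7, -412.1]), array([115.1,  60.5]), 1.7) [0.03896013 0.05007621 0.05435033] slope [ 0.00958064 -0.04069484]
top lid 3193
```

View pics/scene5.png

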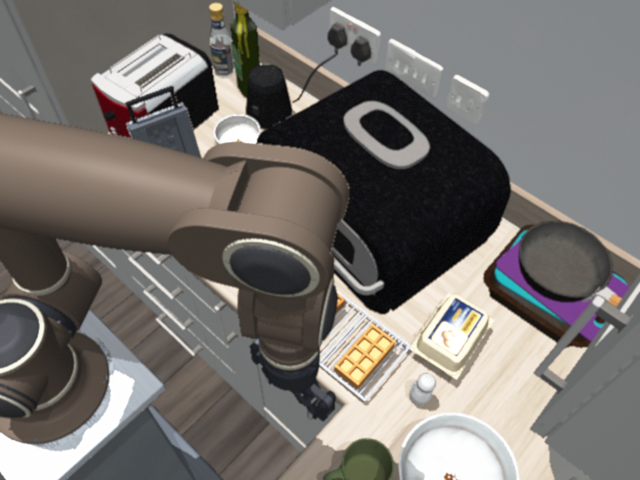

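The placed waffle lies flat on the free half of the rack at (365,352). The arm is clear of it and the lid is still open at (160,125). In the rack's frame it sits at about (-9, -62) mm, parallel to the first waffle and with a gap, so I'll hand in.

```bash
python3 -c "
from cell import manip, eyes, finish_job
print(finish_job())"
```

```text
the job is handed in; nothing more can be done
None
```

I handed the job in at about 18 s: the lid is back on its stop and the waffle lies flat on the free half of the rack, parallel to the first and not touching it; no verdict was printed.

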